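# Find the loose clamp handle and flag it

## Robot

A 6-joint arm with a two-finger parallel gripper is mounted at the origin on the work surface. World frame = base frame: x ahead of the robot, y to its left, z up, the work surface at z = 0. Lengths are in m, angles in degrees, forces in N, time in s.
With the tool pointing down it reaches from about 0.35 to 0.875 m from the base axis. Payload 4.2 kg.
Tool frame: the origin (TCP) lies on the centre line of the jaws, within the pads' length; the fingertips stand 11 mm ahead of it and the grasp point (between the pads) lies 8 mm behind it; z points along the fingers, y is the line along which they close (so a half turn about z gives the same grasp; the last joint's range is limited). The gripper opens to 87 mm and grips with 3 to 60 N. Pads are 19 mm wide; open, the fingers measure 117 mm over their backs; the gripper's body (75 mm by 190 mm) begins 51 mm behind the grasp point.
Start: joints at [-50.157, 22.042, 0.453, 0, -68.411, -14.817], TCP at [0.264, -0.566, 0.234] pointing down, gripper open.
Joint ranges: [-179.83, 179.83], [-69.29, 118.12], [-61.27, 80.66], [-181.25, 117.63], [-171.15, -9.14], [-177.46, 177.46]. Speed limits (degrees/s): [159.86, 159.86, 180, 180, 180, 180].

## Interface

Orientations are given as a 3x3 rotation matrix whose columns are the frame's x, y, z axes.
In Python, from station import r gives the robot as it stands.
- The arm moves only by the tool servo_tool, never from a script. Its argument "commands" is a list that holds one entry, the list of rows, each a list of 7 numbers: the closure, from 0 (fully open) to 1 (shut), then the shift along the tool's x, y, z in mm, then the turn, a rotation vector about the tool's x, y, z in rad. In form: [[[claw, x, y, z, ax, ay, az], ...]]. A call has exactly 5 rows; each row is the pose to reach, as a shift and turn from the pose commanded when the call began, along the tool's axes at that moment; what a row does not reach only later rows make up. A row lasts 1/10 s, in which the tool goes at most 50 mm and 8.59 degrees, less where a joint would pass 70% of its speed; a pose out of reach is approached as far as the arm can. A call with a gripper value outside its range is refused whole. The fingers move at their own pace and stop on an object; the grip force is fixed at half the most. Time passes only in rows, so rows that repeat a pose let the fingers close, or fill a call up. It gives the time, the measured TCP pose, the force, the opening and the grip force at its end, in the units of the state.
- r.sense(): the state, without advancing time (a new reading comes with each control period).
- r.capture(name): name is "scene" or "top"; returns a dict with "pixels" (420x560x3 uint8, red, green, blue), "camera_matrix" (3x3 intrinsics, pixels), "R" (3x3) and "t" (3): a world point X has camera coordinates R X + t. Camera axes: x right, y down, z forward; pixel columns grow to the right and rows downward; lengths in m; the calibration is good to about 2 mm. A picture is of the moment at which its call begins. There is no depth.
- r.finish_job(): hands the job in; it is judged then, once.
The state is a dict: "time_s": time; "joints": joint angles; "joint_velocities": joint speeds; "effort": joint torques, N m; "tcp_pos": TCP position; "ee_rot": TCP orientation; "wrist_force": force on the tool from outside, world axes, zero at the start; "moment": the same for the moment, N m; "gripper_width": opening from 0.0 (shut) to 1.0 (fully open); "gripper_force": force on a finger pad.
Only numpy, scipy, OpenCV 4.12 (cv2) and the standard library are available. Lean on these libraries where they do the work, as an engineer would, in place of code of your own. Each camera call takes 0.05 s, during which the arm holds its last target. There are 200 camera calls.

## Task

One of the four clamp handles on the bed of the cylinder player has worked loose. Find it by feel: push the levers gently clockwise (seen from above), one after another. The three tight ones must stay as they are, so never force one; the loose one gives way easily: turn it on clockwise by at least 10 degrees (never anticlockwise) and leave it so, then flag its clamp by moving the tally pin from its stand into the socket in the foot of that clamp, upright and fully home. Let go of the pin and leave the other things where they are.

Things in the scene. Friction and masses are not known exactly. Their poses are not given: they have to be found in the camera images.
- player: Cylinder player (audio transfer machine), fixed. Its low flat aluminium bed plate, 190 (x) x 530 (y) mm, top 50 mm above the table, carries the four clamps; origin on the table under the middle of the bed plate. Beyond the bed plate (local +x, from 95 mm on) stand its 70 mm high plinth and, at local x = 180 mm, the level mandrel, whose top is up to 150 mm above the table.
- tip_a (a point): Centre of the grip block ending the lever of clamp a, 60 mm out from the turning axis, 102 mm above the table (52 above the bed plate). Block 32 mm along the lever, 14 wide, 22 high, with upright flat sides. As found, the lever points roughly to the robot; block, axis and socket lie on one line. Letters tell nothing about which clamp is loose and stand in changing order along the bed.
- handle_a (a joint): Turn of the lever handle of clamp a in rad, 0 as found, growing clockwise seen from above. Dry friction, no spring-back: a loose one gives at about 0.2 N m (3 N at the grip block), a tight one only above 1.1 to 1.3 N m (18 to 22 N at the grip block), and forced beyond that it turns up to 0.13 rad and locks hard; the loose one turns freely on to 0.9. Exactly one of the four is loose.
- socket_a (a point): Centre of the mouth of the round pin socket in clamp a, 42 mm from the turning axis, opposite the lever; 14 mm in diameter, 20 deep, 70 above the table, 1.5 mm chamfer; z axis up. The clamp: a steel foot 50 mm wide and 20 high fixed on the bed plate, on it the black lever with its hub, a post 24 mm in diameter with its top 112 mm above the table.
- tip_b (a point): Centre of the grip block ending the lever of clamp b, 60 mm out from the turning axis, 102 mm above the table (52 above the bed plate). Block 32 mm along the lever, 14 wide, 22 high, with upright flat sides. As found, the lever points roughly to the robot; block, axis and socket lie on one line. Letters tell nothing about which clamp is loose and stand in changing order along the bed.
- handle_b (a joint): Turn of the lever handle of clamp b in rad, 0 as found, growing clockwise seen from above. Dry friction, no spring-back: a loose one gives at about 0.2 N m (3 N at the grip block), a tight one only above 1.1 to 1.3 N m (18 to 22 N at the grip block), and forced beyond that it turns up to 0.13 rad and locks hard; the loose one turns freely on to 0.9. Exactly one of the four is loose.
- socket_b (a point): Centre of the mouth of the round pin socket in clamp b, 42 mm from the turning axis, opposite the lever; 14 mm in diameter, 20 deep, 70 above the table, 1.5 mm chamfer; z axis up. The clamp: a steel foot 50 mm wide and 20 high fixed on the bed plate, on it the black lever with its hub, a post 24 mm in diameter with its top 112 mm above the table.
- tip_c (a point): Centre of the grip block ending the lever of clamp c, 60 mm out from the turning axis, 102 mm above the table (52 above the bed plate). Block 32 mm along the lever, 14 wide, 22 high, with upright flat sides. As found, the lever points roughly to the robot; block, axis and socket lie on one line. Letters tell nothing about which clamp is loose and stand in changing order along the bed.
- handle_c (a joint): Turn of the lever handle of clamp c in rad, 0 as found, growing clockwise seen from above. Dry friction, no spring-back: a loose one gives at about 0.2 N m (3 N at the grip block), a tight one only above 1.1 to 1.3 N m (18 to 22 N at the grip block), and forced beyond that it turns up to 0.13 rad and locks hard; the loose one turns freely on to 0.9. Exactly one of the four is loose.
- socket_c (a point): Centre of the mouth of the round pin socket in clamp c, 42 mm from the turning axis, opposite the lever; 14 mm in diameter, 20 deep, 70 above the table, 1.5 mm chamfer; z axis up. The clamp: a steel foot 50 mm wide and 20 high fixed on the bed plate, on it the black lever with its hub, a post 24 mm in diameter with its top 112 mm above the table.
- tip_d (a point): Centre of the grip block ending the lever of clamp d, 60 mm out from the turning axis, 102 mm above the table (52 above the bed plate). Block 32 mm along the lever, 14 wide, 22 high, with upright flat sides. As found, the lever points roughly to the robot; block, axis and socket lie on one line. Letters tell nothing about which clamp is loose and stand in changing order along the bed.
- handle_d (a joint): Turn of the lever handle of clamp d in rad, 0 as found, growing clockwise seen from above. Dry friction, no spring-back: a loose one gives at about 0.2 N m (3 N at the grip block), a tight one only above 1.1 to 1.3 N m (18 to 22 N at the grip block), and forced beyond that it turns up to 0.13 rad and locks hard; the loose one turns freely on to 0.9. Exactly one of the four is loose.
- socket_d (a point): Centre of the mouth of the round pin socket in clamp d, 42 mm from the turning axis, opposite the lever; 14 mm in diameter, 20 deep, 70 above the table, 1.5 mm chamfer; z axis up. The clamp: a steel foot 50 mm wide and 20 high fixed on the bed plate, on it the black lever with its hub, a post 24 mm in diameter with its top 112 mm above the table.
- pin: Aluminium tally pin, about 40 g (28 to 56 g), upright in its stand. Shank 12 mm in diameter and 16 mm long with a chamfered foot, then a collar 22 mm in diameter and 4 mm thick, then a round grip 14 mm in diameter and 36 mm long; 56 mm in all. Origin at the centre of the foot of the shank, z up. Fully home in a socket, the collar rests on the mouth and the origin is 16 mm below the mouth.
- stand: Fixed dark wooden stand for the pin between robot and player, 36 x 70 x 20 mm, one 14 mm socket in the middle of its top; origin at the centre of its underside.
- weight: Small loose steel counterweight, 24 mm in diameter, 22 mm high, standing on the bed plate between clamps; origin under its centre. Not part of the job.
- nut: Loose round steel nut, 22 mm in diameter, 14 mm high, lying on the bed plate between clamps; origin under its centre. Not part of the job.
- bottle: White plastic bottle, 72 mm in diameter, 150 mm high, on the table to the right; origin under its centre. Not part of the job.
- jar: Amber jar, 64 mm in diameter, 80 mm high, on the table to the right; origin under its centre. Not part of the job.
- brush: Brush lying on the table to the right; origin under its middle. Not part of the job.
- driver: Screwdriver with a red handle lying on the table to the left; origin under its middle. Not part of the job.
- cup: Black cup, 70 mm in diameter, 90 mm high, on the table to the left; origin under its centre. Not part of the job.

How it is judged:
By the outcome, as a careful person would: the job done as asked, in the order asked, and still so for the second after the job is handed in, with the robot touching nothing.
It also fails if it takes over 69 s, if anything falls off the work surface, if the arm or the gripper's body presses on something with over 40 N, if the wrist force passes 120 N, or if a joint passes its speed limit or range.

## Working session

There is one attempt and no reset: what is moved stays moved. The work goes in short steps, Python scripts to look and compute and a tool call to move; the robot and the scene stay as the last step left them, time stands still between calls to the robot, and variables do not carry over. Pictures are saved under pics/ and viewed, at most 10 in all, crops included, and the job is handed in when it is done.

Besides the shell and the picture viewer there is one more tool, called as name(argument=value, ...), one argument or row to a line, values as JSON. servo_tool: Moves the arm, as the interface text tells. Its arguments: {"type":"object","properties":{"commands":{"type":"array","items":{"type":"array","items":{"type":"array","items":{"type":"number"}}}}},"required":["commands"]}

```bash
ls; mkdir -p pics
python3 - <<'E'
from station import r
import cv2,numpy as np
for n in("scene","top"):
    c=r.capture(n); cv2.imwrite(f"pics/{n}0.png",c["pixels"][:,:,::-1]); np.savez(f"{n}0.npz",**c)
    print(n,c["camera_matrix"].round(1).tolist(),c["R"].round(3).tolist(),c["t"].round(3).tolist())
s=r.sense();print({k:np.round(v,3).tolist() for k,v in s.items()})
E
```

```text
pics
scene [[384.6, 0.0, 280.1], [0.0, 384.6, 210.2], [0.0, 0.0, 1.0]] [[0.709, 0.706, -0.007], [0.514, -0.523, -0.68], [-0.483, 0.478, -0.733]] [-0.371, -0.19, 1.308]
top [[465.3, 0.0, 278.1], [0.0, 465.3, 205.9], [0.0, 0.0, 1.0]] [[-0.003, -1.0, -0.007], [-0.995, 0.004, -0.099], [0.099, 0.007, -0.995]] [0.023, 0.511, 1.569]
{'time_s': 0.1, 'joints': [-50.157, 22.087, 0.386, -0.026, -68.412, -14.817], 'joint_velocities': [-0.122, -0.076, 0.277, 0.135, -0.112, -0.084], 'effort': [-0.0, -39.169, 18.793, 4.232, 0.013, -0.0], 'tcp_pos': [0.264, -0.566, 0.233], 'ee_rot': [[-0.906, -0.423, -0.001], [-0.423, 0.906, 0.002], [0.0, 0.002, -1.0]], 'wrist_force': [-0.112, 0.69, 0.167], 'moment': [0.029, 0.022, -0.006], 'gripper_force': 0.0, 'gripper_width': 1.002}
```

View pics/top0.png

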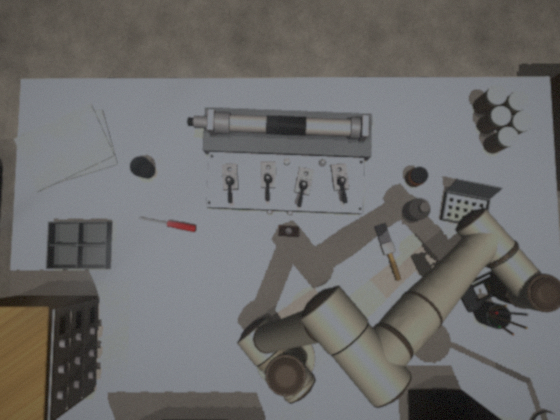

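View pics/scene0.png

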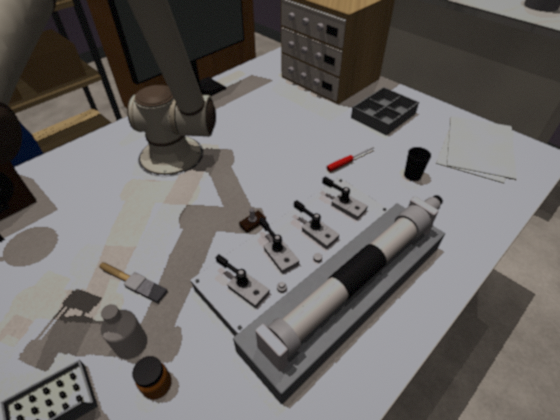

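The top view shows the four clamps at columns about 230, 268, 303 and 341 (rows 165–200), levers pointing down toward the robot, and the stand with the pin at (288, 230). The scene view shows the same row of clamps from the other side. I'll enlarge both for measuring.

Run:
```python
import cv2,numpy as np
a=cv2.imread("pics/top0.png")[150:250,205:365]
a=cv2.convertScaleAbs(a,alpha=1.5)
cv2.imwrite("pics/topc.png",cv2.resize(a,None,fx=5,fy=5,interpolation=cv2.INTER_CUBIC))
a=cv2.imread("pics/scene0.png")[165:315,190:390]
a=cv2.convertScaleAbs(a,alpha=1.6)
cv2.imwrite("pics/scenec.png",cv2.resize(a,None,fx=4,fy=4,interpolation=cv2.INTER_CUBIC))
```

```text
(no output)
```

View pics/topc.png

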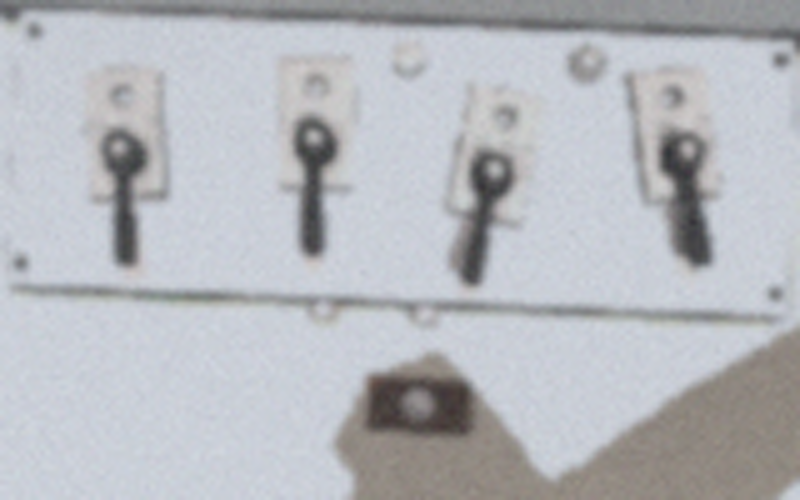

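View pics/scenec.png

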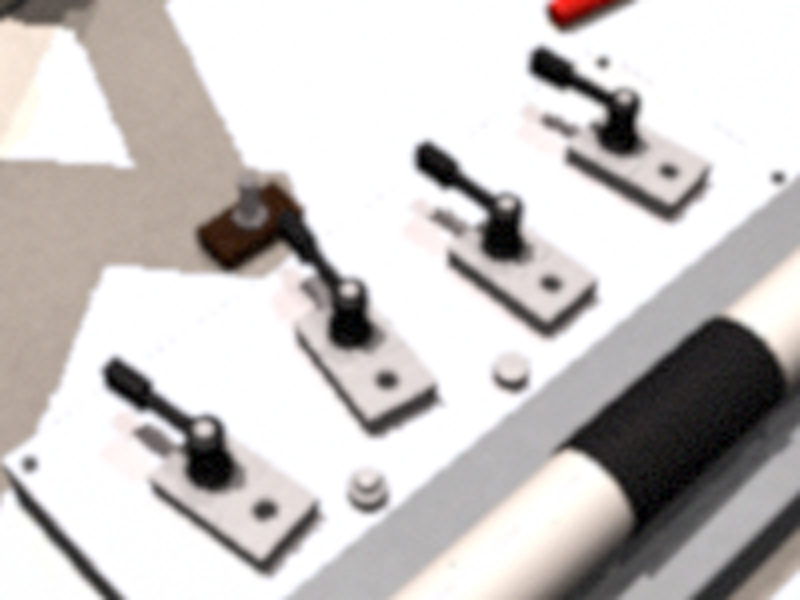

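The crops are clear: they show four sockets, hub tops and grip blocks, and the pin's collar and grip. I'll cast both views onto the known heights and compare.

```bash
cat > cam.py <<'E'
import numpy as np
def ray(n,px,z):
    c=np.load(n) if isinstance(n,str) else n
    d=c["R"].T@np.linalg.inv(c["camera_matrix"])@np.array([px[0],px[1],1.]); o=-c["R"].T@c["t"]
    return o+d*(z-o[2])/d[2]
T=lambda u,v:(205+(u+.5)/5-.5,150+(v+.5)/5-.5)
S=lambda u,v:(190+(u+.5)/4-.5,165+(v+.5)/4-.5)
E
python3 - <<'E'
from cam import *
t={"sock":([(123,96),(316,86),(506,117),(672,97)],.07),"hub":([(124,147),(316,138),(493,171),(688,150)],.112),"tip":([(125,245),(313,237),(472,265),(694,247)],.102)}
s={"sock":[(669,171),(551,284),(386,380),(265,510)],"hub":[(625,97),(507,203),(348,289),(205,430)],"tip":[(553,68),(437,162),(296,233),(127,379)]}
P={}
for k in t:
    z=t[k][1]
    for i in range(4):
        a=ray("top0.npz",T(*t[k][0][i]),z);b=ray("scene0.npz",S(*s[k][i]),z);P[k,i]=(a+b)[:2]/2
        print(k,i,a[:2].round(4),b[:2].round(4))
for i in range(4):
    h=P["hub",i];print(i,"sock-hub",np.linalg.norm(P["sock",i]-h).round(4),"tip-hub",np.linalg.norm(P["tip",i]-h).round(4),[np.degrees(np.arctan2(*(q)[::-1])).round(1) for q in(P["sock",i]-h,h-P["tip",i],P["sock",i]-P["tip",i])])
print("pin top",ray("scene0.npz",S(246,177),.06),ray("top0.npz",T(419,401),.06),"collar",ray("scene0.npz",S(250,215),.024))
print("plate corners", [ray("top0.npz",T(*p),.05)[:2].round(3) for p in((10,290),(780,320),(5,10))])
E
```

```text
sock 0 [0.6329 0.1853] [0.6341 0.1838]
sock 1 [0.6392 0.0556] [0.6407 0.0528]
sock 2 [ 0.6175 -0.0717] [ 0.6181 -0.0735]
sock 3 [ 0.6306 -0.1831] [ 0.6318 -0.1848]
hub 0 [0.5916 0.1797] [0.5917 0.1819]
hub 1 [0.597  0.0545] [0.5985 0.0548]
hub 2 [ 0.5748 -0.0607] [ 0.5766 -0.0636]
hub 3 [ 0.5881 -0.1877] [ 0.5912 -0.1894]
tip 0 [0.5284 0.1797] [0.5328 0.1789]
tip 1 [0.5332 0.0568] [0.5368 0.0572]
tip 2 [ 0.5144 -0.047 ] [ 0.5158 -0.0493]
tip 3 [ 0.5257 -0.1919] [ 0.5272 -0.1942]
0 sock-hub 0.042 tip-hub 0.0611 [np.float64(5.2), np.float64(1.4), np.float64(2.9)]
1 sock-hub 0.0422 tip-hub 0.0628 [np.float64(-0.6), np.float64(-2.1), np.float64(-1.5)]
2 sock-hub 0.0434 tip-hub 0.0622 [np.float64(-13.9), np.float64(-13.0), np.float64(-13.4)]
3 sock-hub 0.0418 tip-hub 0.0633 [np.float64(6.3), np.float64(4.0), np.float64(4.9)]
pin top [ 0.42706758 -0.01449852  0.06      ] [ 0.42787356 -0.01257416  0.06      ] collar [ 0.42951367 -0.01594211  0.024     ]
plate corners [array([0.504, 0.263]), array([ 0.482, -0.256]), array([0.696, 0.269])]
```

All points agree to 2–3 mm across the views, and the 42 and 60 mm distances check out. Clockwise with the lever pointing toward the robot means pushing the block toward +y. I'll close the gripper, square the tool to the world axes and head for the rightmost clamp first.

servo_tool(
  commands=[
    [[1,-43,22,0,0,0,0.09],[1,-86,45,0,0,0,0.18],[1,-129,67,0,0,0,0.27],[1,-172,90,0,0,0,0.36],[1,-215,112,0,0,0,0.437]],
  ],
)

```text
time_s: 0.6
tcp_pos: [0.4124, -0.372, 0.2333]
ee_rot: [[-1.0, 0.004, -0.0], [0.004, 1.0, 0.0], [0.0, 0.0, -1.0]]
wrist_force: [1.2, -0.4, -0.0]
gripper_width: 0.63
gripper_force: 0.0
```

servo_tool(
  commands=[
    [[1,-29,38,0,0,0,0],[1,-58,75,0,0,0,0],[1,-87,113,10,0,0,0],[1,-115,151,25,0,0,0],[1,-115,151,75,0,0,0]],
  ],
)

```text
time_s: 1.1
tcp_pos: [0.5336, -0.2199, 0.1623]
ee_rot: [[-1.0, -0.007, 0.013], [-0.007, 1.0, -0.003], [-0.013, -0.003, -1.0]]
wrist_force: [1.2, 0.4, -0.8]
gripper_width: 0.169
gripper_force: 0.0
```

servo_tool(
  commands=[
    [[1,0,0,30,0,0,0],[1,0,0,61,0,0,0],[1,0,0,61,0,0,0],[1,0,0,61,0,0,0],[1,0,0,61,0,0,0]],
  ],
)

```text
time_s: 1.6
tcp_pos: [0.5282, -0.2233, 0.0994]
ee_rot: [[-1.0, 0.0, 0.003], [0.0, 1.0, -0.001], [-0.003, -0.001, -1.0]]
wrist_force: [0.9, -0.2, 0.7]
gripper_width: 0.006
gripper_force: 0.0
```

servo_tool(
  commands=[
    [[1,0,4,0,0,0,0],[1,0,6,0,0,0,0],[1,0,7,0,0,0,0],[1,0,8,0,0,0,0],[1,0,8,0,0,0,0]],
  ],
)

```text
time_s: 2.1
tcp_pos: [0.5269, -0.2147, 0.0978]
ee_rot: [[-1.0, -0.0, 0.0], [-0.0, 1.0, -0.0], [-0.0, -0.0, -1.0]]
wrist_force: [-0.1, -0.0, -0.7]
gripper_width: 0.004
gripper_force: 0.0
```

servo_tool(
  commands=[
    [[1,0,1,0,0,0,0],[1,0,2,0,0,0,0],[1,0,2.5,0,0,0,0],[1,0,3,0,0,0,0],[1,0,3,0,0,0,0]],
  ],
)

```text
time_s: 2.6
tcp_pos: [0.5269, -0.213, 0.0976]
ee_rot: [[-1.0, 0.0, -0.0], [0.0, 1.0, -0.001], [0.0, -0.001, -1.0]]
wrist_force: [-0.3, -6.5, -1.3]
gripper_width: 0.006
gripper_force: 2.8
```

Clamp 4 (rightmost) holds against 6.5 N, so it is tight. I'll back off and move to the next one, turning the tool 13° so it lies flush with its lever.

servo_tool(
  commands=[
    [[1,0,-7,-5,0,0,0],[1,0,-7,-45,0,0,0],[1,6,42,-45,0,0,0.08],[1,12,90,-45,0,0,0.16],[1,18,135,-45,0,0,0.23]],
  ],
)

```text
time_s: 3.1
tcp_pos: [0.5087, -0.0755, 0.1432]
ee_rot: [[-0.973, 0.233, 0.001], [0.233, 0.973, 0.001], [-0.001, 0.001, -1.0]]
wrist_force: [0.9, -0.2, 0.0]
gripper_width: 0.008
gripper_force: 0.0
```

servo_tool(
  commands=[
    [[1,0,0,10,0,0,0],[1,0,0,45,0,0,0],[1,0,0,45,0,0,0],[1,0,2,45,0,0,0],[1,0,4,45,0,0,0]],
  ],
)

```text
time_s: 3.6
tcp_pos: [0.5109, -0.0734, 0.0987]
ee_rot: [[-0.973, 0.229, 0.002], [0.229, 0.973, -0.0], [-0.002, 0.0, -1.0]]
wrist_force: [0.8, -0.0, -0.2]
gripper_width: 0.005
gripper_force: 0.0
```

servo_tool(
  commands=[
    [[1,0,2,0,0,0,0],[1,0,3,0,0,0,0],[1,0,3.5,0,0,0,0],[1,0,4,0,0,0,0],[1,0,4,0,0,0,0]],
  ],
)

```text
time_s: 4.1
tcp_pos: [0.5108, -0.0691, 0.0977]
ee_rot: [[-0.974, 0.228, 0.0], [0.228, 0.974, 0.0], [-0.0, 0.0, -1.0]]
wrist_force: [0.1, -0.1, 0.6]
gripper_width: 0.006
gripper_force: 0.0
```

servo_tool(
  commands=[
    [[1,0,0.5,0,0,0,0],[1,0,1,0,0,0,0],[1,0,1.5,0,0,0,0],[1,0,2,0,0,0,0],[1,0,2,0,0,0,0]],
  ],
)

```text
time_s: 4.6
tcp_pos: [0.5112, -0.0671, 0.0975]
ee_rot: [[-0.974, 0.228, -0.0], [0.228, 0.974, -0.0], [0.0, -0.0, -1.0]]
wrist_force: [0.3, 1.1, -0.4]
gripper_width: 0.006
gripper_force: 0.0
```

servo_tool(
  commands=[
    [[1,0,0.5,0,0,0,0],[1,0,1,0,0,0,0],[1,0,1.5,0,0,0,0],[1,0,2,0,0,0,0],[1,0,2,0,0,0,0]],
  ],
)

```text
time_s: 5.1
tcp_pos: [0.5115, -0.0655, 0.0975]
ee_rot: [[-0.974, 0.228, -0.0], [0.228, 0.974, -0.0], [0.0, -0.001, -1.0]]
wrist_force: [-0.2, -1.5, -0.4]
gripper_width: 0.01
gripper_force: 0.9
```

servo_tool(
  commands=[
    [[1,0,0.5,0,0,0,0],[1,0,1,0,0,0,0],[1,0,1.5,0,0,0,0],[1,0,1.5,0,0,0,0],[1,0,1.5,0,0,0,0]],
  ],
)

```text
time_s: 5.6
tcp_pos: [0.5118, -0.0638, 0.0975]
ee_rot: [[-0.974, 0.228, -0.001], [0.228, 0.974, -0.0], [0.0, -0.0, -1.0]]
wrist_force: [-0.5, -3.5, 0.3]
gripper_width: 0.004
gripper_force: 1.5
```

servo_tool(
  commands=[
    [[1,0,0.5,0,0,0,0],[1,0,1,0,0,0,0],[1,0,1.5,0,0,0,0],[1,0,1.5,0,0,0,0],[1,0,1.5,0,0,0,0]],
  ],
)

```text
time_s: 6.1
tcp_pos: [0.512, -0.0623, 0.0975]
ee_rot: [[-0.974, 0.228, -0.001], [0.228, 0.974, -0.0], [0.001, -0.0, -1.0]]
wrist_force: [-1.4, -3.5, -0.1]
gripper_width: 0.0
gripper_force: 1.5
```

Force stays at 3.5 N while the block follows the tool, so this one looks loose. I'll push a little further to confirm.

servo_tool(
  commands=[
    [[1,0,0.7,0,0,0,0],[1,0,1.4,0,0,0,0],[1,0,2,0,0,0,0],[1,0,2.5,0,0,0,0],[1,0,2.5,0,0,0,0]],
  ],
)

```text
time_s: 6.6
tcp_pos: [0.5126, -0.0597, 0.0974]
ee_rot: [[-0.974, 0.228, -0.001], [0.228, 0.974, 0.0], [0.001, -0.0, -1.0]]
wrist_force: [-3.4, -3.7, 1.0]
gripper_width: 0.005
gripper_force: 1.7
```

servo_tool(
  commands=[
    [[1,0,2.5,0,0,0,0.04],[1,-0.5,5,0,0,0,0.09],[1,-1,8,0,0,0,0.14],[1,-2,11,0,0,0,0.2],[1,-2.5,13,0,0,0,0.24]],
  ],
)

```text
time_s: 7.1
tcp_pos: [0.5169, -0.0477, 0.0971]
ee_rot: [[-0.89, 0.455, -0.003], [0.455, 0.89, -0.0], [0.003, -0.002, -1.0]]
wrist_force: [-4.8, -1.8, 1.2]
gripper_width: 0.008
gripper_force: 2.1
```

servo_tool(
  commands=[
    [[1,0,0,0,0,0,0],[1,0,0,0,0,0,0],[1,0,-5,0,0,0,0],[1,0,-8,0,0,0,0],[1,0,-8,-40,0,0,0]],
  ],
)

```text
time_s: 7.6
tcp_pos: [0.5122, -0.0552, 0.1339]
ee_rot: [[-0.891, 0.454, -0.009], [0.454, 0.891, -0.0], [0.008, -0.004, -1.0]]
wrist_force: [0.6, 0.7, -0.0]
gripper_width: 0.003
gripper_force: 0.0
```

servo_tool(
  commands=[
    [[0.55,24,0,0,0,0,-0.1],[0.55,48,0,0,0,0,-0.2],[0.55,72,-1,0,0,0,-0.3],[0.55,94,-1.5,0,0,0,-0.4],[0.55,94,-1.5,0,0,0,-0.47]],
  ],
)

```text
time_s: 8.1
tcp_pos: [0.4291, -0.013, 0.1381]
ee_rot: [[-1.0, -0.005, 0.002], [-0.005, 1.0, 0.001], [-0.002, 0.001, -1.0]]
wrist_force: [0.2, -0.5, 0.7]
gripper_width: 0.375
gripper_force: 0.0
```

Run:
```python
from station import r
import cv2,numpy as np
im=[]
for n in("scene","top"):
    c=r.capture(n); np.savez(f"{n}1.npz",**c); a=c["pixels"][:,:,::-1]
    a=a[125:300,180:390] if n=="scene" else a[140:265,200:375]
    a=cv2.convertScaleAbs(a,alpha=1.6)
    im.append(cv2.resize(a,(400,int(400*a.shape[0]/a.shape[1])),interpolation=cv2.INTER_CUBIC) if 0 else cv2.resize(a,None,fx=2.8,fy=2.8,interpolation=cv2.INTER_CUBIC))
w=max(i.shape[1] for i in im)
im=[cv2.copyMakeBorder(i,0,0,0,w-i.shape[1],0) for i in im]
v=np.vstack(im);print(v.shape);cv2.imwrite("pics/both1.png",v[:600] if v.shape[0]<=600 else cv2.resize(v,None,fx=600/v.shape[0],fy=600/v.shape[0]))
s=r.sense();print(s["tcp_pos"],s["wrist_force"],s["gripper_width"])
```

```text
(840, 588, 3)
[ 0.43118516 -0.01305865  0.13842624] [ 0.42391823 -0.04646711 -0.14084036] 0.41783703406351913
```

View pics/both1.png

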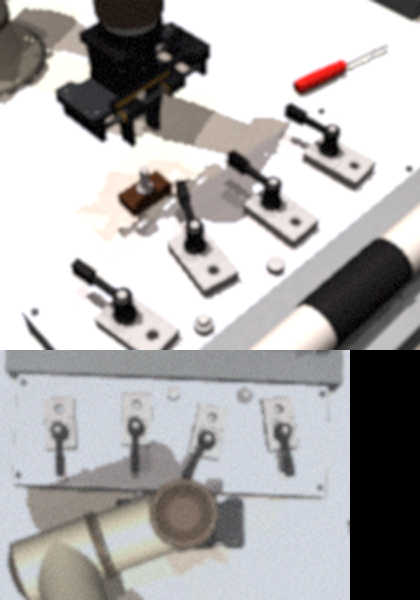

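The third clamp's lever is visibly swung round, the others are unmoved. The gripper body's long side runs along y, so the grasp over the stand stays clear of the levers. One close crop of the pin and that clamp will refine both.

Run:
```python
import cv2,numpy as np
p=np.load("scene1.npz")["pixels"][:,:,::-1]
a=cv2.resize(cv2.convertScaleAbs(p[200:275,235:310],alpha=1.6),None,fx=8,fy=8,interpolation=cv2.INTER_CUBIC)
cv2.imwrite("pics/z1.png",a)
```

```text
(no output)
```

View pics/z1.png

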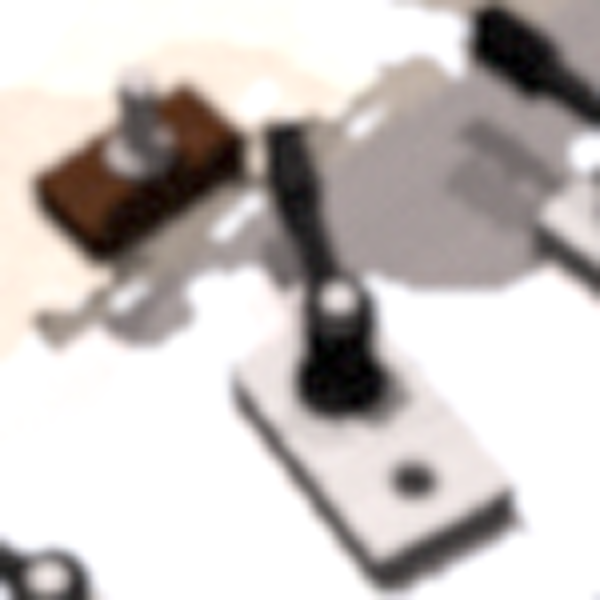

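Run:
```python
from cam import *
Z=lambda u,v:(235+(u+.5)/8-.5,200+(v+.5)/8-.5)
g=lambda p,z:ray("scene1.npz",Z(*p),z)[:2]
s=g((414,480),.07);h=g((339,300),.112);t=g((292,165),.102)
print("pin",g((138,81),.06),g((141,151),.024),"sock",s,"hub",h,"tip",t)
for n,q in(("sock",s-h),("lever",h-t)):print(n,np.linalg.norm(q),np.degrees(np.arctan2(q[1],q[0])))
```

```text
pin [ 0.43065553 -0.01522149] [ 0.42981148 -0.0159769 ] sock [ 0.61827121 -0.07302313] hub [ 0.57750835 -0.0635293 ] tip [ 0.52263632 -0.0300351 ]
sock 0.04185382799172767 -13.110680323458725
lever 0.06428686755121285 -31.40012628127886
```

The lever has turned about 18° clockwise, which is enough. Next, the pin.

servo_tool(
  commands=[
    [[0.55,2,-1,35,0,0,0],[0.55,2,-1,70,0,0,0],[0.55,2,-1,95,0,0,0],[0.55,2,-1,100,0,0,0],[0.55,2,-1,100,0,0,0]],
  ],
)

```text
time_s: 8.7
tcp_pos: [0.4289, -0.0147, 0.0373]
ee_rot: [[-1.0, 0.001, -0.0], [0.001, 1.0, -0.0], [0.0, -0.0, -1.0]]
wrist_force: [-0.6, 0.7, 0.3]
gripper_width: 0.448
gripper_force: 0.0
```

servo_tool(
  commands=[
    [[0.8,0,0,0,0,0,0],[1,0,0,0,0,0,0],[1,0,0,0,0,0,0],[1,0,0,0,0,0,0],[1,0,0,0,0,0,0]],
  ],
)

```text
time_s: 9.2
tcp_pos: [0.4287, -0.0144, 0.0382]
ee_rot: [[-1.0, 0.0, 0.002], [0.0, 1.0, 0.0], [-0.002, 0.0, -1.0]]
wrist_force: [-1.5, 0.9, 3.9]
gripper_width: 0.149
gripper_force: 30.0
```

servo_tool(
  commands=[
    [[1,0,0,-20,0,0,0],[1,0,0,-50,0,0,0],[1,0,0,-90,0,0,0],[1,0,0,-125,0,0,0],[1,-30,-9,-125,0,0,0]],
  ],
)

```text
time_s: 9.7
tcp_pos: [0.4589, -0.023, 0.168]
ee_rot: [[-1.0, -0.002, 0.01], [-0.002, 1.0, 0.003], [-0.01, 0.003, -1.0]]
wrist_force: [1.6, 0.4, -0.1]
gripper_width: 0.151
gripper_force: 30.0
```

servo_tool(
  commands=[
    [[1,-40,-12,0,0,0,0],[1,-80,-25,0,0,0,0],[1,-120,-37,0,0,0,0],[1,-150,-47,0,0,0,0],[1,-159,-49,0,0,0,0]],
  ],
)

```text
time_s: 10.2
tcp_pos: [0.6194, -0.0737, 0.1614]
ee_rot: [[-1.0, 0.002, -0.0], [0.002, 1.0, -0.0], [0.0, -0.0, -1.0]]
wrist_force: [0.1, 0.1, -1.1]
gripper_width: 0.153
gripper_force: 30.0
```

servo_tool(
  commands=[
    [[1,0,0,20,0,0,0],[1,0,0,45,0,0,0],[1,0,0,45,0,0,0],[1,0,0,45,0,0,0],[1,0,0,45,0,0,0]],
  ],
)

```text
time_s: 10.7
tcp_pos: [0.6179, -0.0725, 0.1191]
ee_rot: [[-1.0, -0.0, 0.002], [-0.0, 1.0, -0.0], [-0.002, -0.0, -1.0]]
wrist_force: [0.2, 0.7, -0.2]
gripper_width: 0.149
gripper_force: 30.0
```

Run:
```python
from station import r
import cv2,numpy as np
s=r.sense();print(s["tcp_pos"],s["wrist_force"],s["gripper_width"])
c=r.capture("scene"); np.savez("scene2.npz",**c);p=c["pixels"][:,:,::-1]
cv2.imwrite("pics/z2.png",cv2.resize(cv2.convertScaleAbs(p[200:275,250:350],alpha=1.6),None,fx=8,fy=8,interpolation=cv2.INTER_CUBIC))
```

```text
[ 0.61787283 -0.07251705  0.1191436 ] [ 0.19908623  0.73658076 -0.23257936] 0.148922849745617
```

View pics/z2.png

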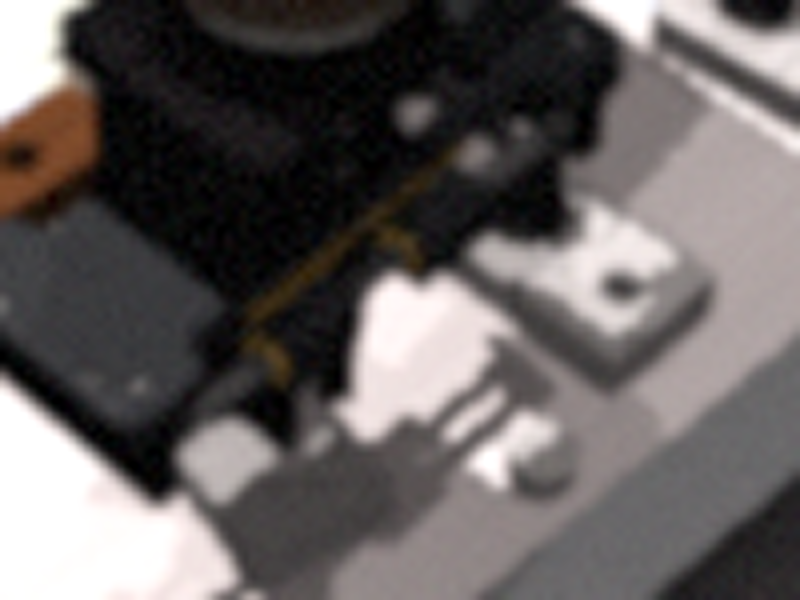

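The gripper hides the socket here, so I'll go down by feel: the foot meets the mouth at TCP height of about 0.104, and fully home is about 0.088.

servo_tool(
  commands=[
    [[1,0,0,8,0,0,0],[1,0,0,13,0,0,0],[1,0,0,15,0,0,0],[1,0,0,16.5,0,0,0],[1,0,0,18,0,0,0]],
  ],
)

```text
time_s: 11.25
tcp_pos: [0.618, -0.0723, 0.0998]
ee_rot: [[-1.0, 0.0, 0.002], [0.0, 1.0, 0.0], [-0.002, 0.0, -1.0]]
wrist_force: [0.4, 2.5, 0.9]
gripper_width: 0.149
gripper_force: 30.0
```

The foot is 4 mm into the socket with almost no axial force. The 2.5 N side force says to ease slightly toward +y on the way down.

servo_tool(
  commands=[
    [[1,0,0.6,2,0,0,0],[1,0,0.7,5,0,0,0],[1,0,0.7,8,0,0,0],[1,0,0.7,10,0,0,0],[1,0,0.7,11,0,0,0]],
  ],
)

```text
time_s: 11.75
tcp_pos: [0.6179, -0.0718, 0.0887]
ee_rot: [[-1.0, -0.0, 0.002], [-0.0, 1.0, 0.0], [-0.002, 0.0, -1.0]]
wrist_force: [3.0, 2.1, 1.1]
gripper_width: 0.15
gripper_force: 30.0
```

servo_tool(
  commands=[
    [[1,-0.5,0.4,0.5,0,0,0],[1,-0.6,0.5,1,0,0,0],[1,-0.6,0.5,1.5,0,0,0],[1,-0.6,0.5,2,0,0,0],[1,-0.6,0.5,2,0,0,0]],
  ],
)

```text
time_s: 12.25
tcp_pos: [0.6181, -0.0717, 0.0882]
ee_rot: [[-1.0, -0.0, 0.001], [-0.0, 1.0, -0.001], [-0.001, -0.001, -1.0]]
wrist_force: [-1.1, 1.7, 7.8]
gripper_width: 0.153
gripper_force: 30.0
```

The collar is seated: TCP height is 0.0882, with 7.8 N pushing back. I'll release and lift straight off, then back away toward the robot.

servo_tool(
  commands=[
    [[0.9,0,0,-1,0,0,0],[0.6,0,0,-1.5,0,0,0],[0.6,0,0,-1.5,0,0,0],[0.6,0,0,-1.5,0,0,0],[0.6,0,0,-1.5,0,0,0]],
  ],
)

```text
time_s: 12.75
tcp_pos: [0.6169, -0.0716, 0.0872]
ee_rot: [[-1.0, 0.001, -0.002], [0.001, 1.0, -0.0], [0.002, -0.0, -1.0]]
wrist_force: [-0.1, 0.5, 0.0]
gripper_width: 0.372
gripper_force: 0.0
```

servo_tool(
  commands=[
    [[0.6,0,0,-15,0,0,0],[0.6,0,0,-50,0,0,0],[0.6,0,0,-95,0,0,0],[0.6,0,0,-140,0,0,0],[0.6,40,0,-150,0,0,0]],
  ],
)

```text
time_s: 13.25
tcp_pos: [0.5832, -0.0715, 0.2434]
ee_rot: [[-1.0, -0.001, 0.012], [-0.001, 1.0, -0.001], [-0.012, -0.001, -1.0]]
wrist_force: [-0.3, 0.6, 0.5]
gripper_width: 0.398
gripper_force: 0.0
```

servo_tool(
  commands=[
    [[0.6,40,0,0,0,0,0],[0.6,80,0,0,0,0,0],[0.6,120,0,0,0,0,0],[0.6,160,0,0,0,0,0],[0.6,180,0,0,0,0,0]],
  ],
)

```text
time_s: 13.75
tcp_pos: [0.3942, -0.0718, 0.2377]
ee_rot: [[-1.0, 0.001, -0.002], [0.001, 1.0, 0.0], [0.002, 0.0, -1.0]]
wrist_force: [0.3, 0.5, 0.6]
gripper_width: 0.397
gripper_force: 0.0
```

Run:
```python
from station import r
import cv2,numpy as np
s=r.sense();print(s["tcp_pos"],s["wrist_force"],s["gripper_width"])
c=r.capture("scene"); np.savez("scene3.npz",**c);p=c["pixels"][:,:,::-1]
cv2.imwrite("pics/z3.png",cv2.resize(cv2.convertScaleAbs(p[175:310,210:380],alpha=1.5),None,fx=4.4,fy=4.4,interpolation=cv2.INTER_CUBIC))
```

```text
[ 0.3941646  -0.07175896  0.23766907] [0.3229486  0.47528606 0.59605691] 0.39698192648400804
```

View pics/z3.png

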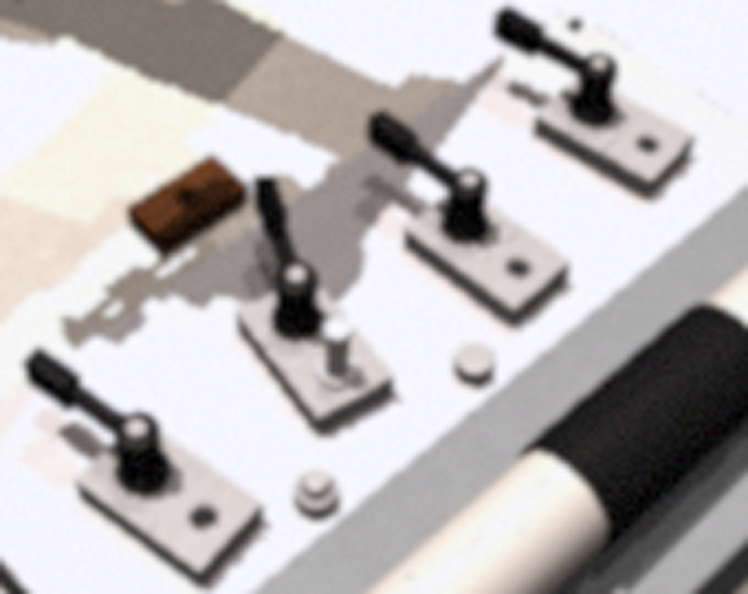

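The pin stands upright at crop (337, 355) with its collar flat on the foot of the turned clamp. The lever is still turned, the stand is empty, and the other levers, the nut and the weight haven't moved. Handing in.

```bash
python3 -c "
from station import r
print(r.finish_job())"
```

```text
the job is handed in; nothing more can be done
None
```

The loose clamp was the third from the robot's left; I turned its lever about 18° clockwise, seated the tally pin upright and fully home in its socket, and handed the job in at about 14 s (of the clamps taken as tight I felt only the rightmost, which held at 6.5 N, and did not touch the two on the left).

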